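# Load a drive sled into a guarded bench dock

## Robot

A 7-joint arm with a two-finger parallel gripper is mounted at the origin on the work surface. World frame = base frame: x ahead of the robot, y to its left, z up, the work surface at z = 0. Lengths are in m, angles in rad, forces in N, time in s.
With the tool pointing down it reaches from about 0.425 to 0.925 m from the base axis. Payload 6.8 kg.
Tool frame: the origin (TCP) lies midway between the tips of the shut fingers; the grasp point (between the pads) lies 19 mm behind it; z points along the fingers, y is the line along which they close (so a half turn about z gives the same grasp; the last joint's range is limited). The gripper opens to 85 mm and grips with 20 to 120 N. Pads are 22 mm wide; open, the fingers measure 114 mm over their backs; the gripper's body (76 mm by 85 mm) begins 54 mm behind the grasp point. The pads swing forward as they close: fully open they stand 13 mm farther back than shut.
Start: joints at [-1.241, 0.477, 0.022, 1.555, -0.011, 1.109, -0.083], TCP at [0.286, 0.611, 0.208] pointing down, gripper open.
Joint ranges: [-2.96, 2.96], [-0.34, 2.1], [-1.41, 1.46], [0.24, 2.44], [-1.37, 4.51], [0.17, 1.92], [-2.96, 2.96]. Speed limits (rad/s): [2.39, 2.39, 3.14, 3.14, 3.14, 3.14, 3.14].

## Interface

Orientations are given as a unit quaternion [w, x, y, z].
In Python, from station import bot gives the robot as it stands.
- The arm moves only by the tool jog_arm, never from a script. Its argument "rows" is a list of rows, each an object of numbers: "fingers": the finger opening in mm, from 0 to 85.4; "x", "y", "z": the shift along the tool's x, y, z in mm; "ax", "ay", "az": the turn, a rotation vector about the tool's x, y, z in degrees. A call has exactly 8 rows; each row shifts and turns the commanded pose from where the row before left it, along the tool's axes as they then stand; what a row does not reach is not made up. A row lasts 1/10 s, in which the tool goes at most 50 mm and 8.59 degrees, less where a joint would pass 70% of its speed; a pose out of reach is approached as far as the arm can. A call with a gripper value outside its range is refused whole. The fingers move at their own pace and stop on an object; "force" is the grip in N (left out, the last holds). Time passes only in rows, so rows that do not move let the fingers close, or fill a call up. It gives the time, the measured TCP pose, the force, the opening and the grip force at its end, in the units of the state.
- bot.get_obs(): the state, without advancing time (a new reading comes with each control period).
- bot.read_camera(name): name is "scene" or "top" or "wrist"; returns a dict with "pixels" (480x640x3 uint8, red, green, blue), "vertical_fov" (degrees; the focal length in pixels is half the picture's height over the tangent of half this angle, whatever the lens; pixels are square), "cx", "cy" (the principal point, pixels), "dist_coeffs" ([k1, k2, p1, p2, k3] as OpenCV has them; the pictures are not rectified), "world_from_camera" (4x4, takes a point from camera to world coordinates). Camera axes: x right, y down, z forward; pixel columns grow to the right and rows downward; lengths in m; the calibration is good to about 2 mm. A picture is of the moment at which its call begins. There is no depth.
- bot.hand_in(): hands the job in; it is judged then, once.
The state is a dict: "t": time; "q": joint angles; "joint_vel": joint speeds; "joint_torque": joint torques, N m; "eef_pos": TCP position; "tool_rot": TCP orientation; "contact_force": force on the tool from outside, world axes, zero at the start; "torque": the same for the moment, N m; "gripper_width": opening from 0.0 (shut) to 1.0 (fully open); "grasp_force": force on a finger pad.
Only numpy, scipy, OpenCV 4.12 (cv2) and the standard library are available. Lean on these libraries where they do the work, as an engineer would, in place of code of your own. Each camera call takes 0.05 s, during which the arm holds its last target. There are 200 camera calls.

## Task

Swing the dock's hinged steel guard up and over past its balance point so that it stays open on its own. Then take the drive sled out of its packing cradle, turn it end for end, set it down flat on the dock's deck with its plain nose towards the channel and let go; then slide it fully home, until its faceplate is flush against the channel's front posts. Leave the guard open, and the screwdriver and the fan where they lie.

Things in the scene. Friction and masses are not known exactly. Their poses are not given: they have to be found in the camera images.
- dock: Grey drive dock fixed to the desk. Origin: on the desk surface (z = 0), on the centre line, directly below the front faces of the two channel posts. Its +x points into the channel, z up. An aluminium deck 6 mm thick and 130 mm wide, on which the sled slides easily, runs from x = -112 to +158 mm. A roof (top 52 mm above the desk) covers the channel from x = 56 to 162 mm.
- dock_mouth (a point): Middle of the channel's mouth, at the front faces of its posts (dock x = 0), 24 mm above the desk. The side walls (top 46 mm above the desk) are 63.6 mm apart from 27 mm inwards and flare out to about 77 mm apart at the mouth. There is no room for fingers beside a sled in the channel.
- dock_home (a point): Where the sled's centre is when fully home: 65 mm into the dock from the mouth, 24 mm above the desk. The sled is then stopped solidly by its faceplate meeting the posts. Pushing with 12 to 20 N is right.
- dock_connector (a point): Where the sled's nose first meets the stiff connector, 120 mm in from the mouth. Over the last 10 mm before home the sled must push it back, which takes about 5 N more than sliding: this first resistance is not home. The connector stays where it is pushed.
- guard (a joint): Hinge of the dock's steel guard in rad: 0 shut (a 63 x 90 mm plate lying level over the front of the channel, with a 20 mm lip hanging in front of the mouth), 2.2 fully open (leaning back, resting on its stop). Balance point at about 1.65: below it the guard falls shut, beyond it it falls open. It weighs about 180 g.
- guard_tab (a point): Middle of the grip end of the guard's lifting tab, a dark steel tongue 22 mm wide (along the dock's y), 8 mm thick, that sticks out 46 mm from the guard's free edge; this point is 16 mm from its tip, 97 mm from the hinge axis and 2 mm below it when shut, 50 mm above the desk. It can be pinched across its 22 mm width from above and turns between the fingers as the guard swings.
- guard_hinge (a point): Middle of the guard's hinge axis: 55 mm into the dock (+x of the dock) from the mouth, 52 mm above the desk; the axis lies along the dock's y.
- cradle: Brown moulded-pulp packing cradle fixed to the desk. Origin: on the desk below the sled's body centre as it starts; a 6 mm base, with an end block (top 44 mm above the desk) at its +x end that surrounds the faceplate and handle of the sled closely, so that fingers do not fit there. The sled lies in it reversed: nose towards the cradle's -x. Lift it straight up, by the middle of its body.
- sled_center (a point): Centre of the body of the drive sled: an aluminium block 130 mm long (x), 60 mm wide (y), 36 mm high (z), about 0.4 kg, this point 18 mm above its underside. Its +x points to its plain nose end. At the other end are a black faceplate (5 mm thick, x = -65 to -70 mm, 90 mm wide, 30 mm high: too wide for the channel) and a fin handle.
- sled_nose (a point): Middle of the sled's nose face, 65 mm along +x from its centre.
- sled_handle (a point): Grip point on the sled's fin handle, 101 mm along -x from the sled's centre and 3 mm above it: an upright black fin 12 mm thick (y), 50 mm long (from the faceplate to 121 mm behind the sled's centre), from 2 to 40 mm above the sled's underside.
- bitcase: Bystander: open orange case of screwdriver bits, 150 x 100 x 37 mm, fixed; origin under its centre.
- fan: Bystander: loose black computer fan lying flat, 80 x 80 x 25 mm; origin under its centre.
- screwdriver: Bystander: loose screwdriver lying flat, 200 mm long along its x axis.
Things that resemble listed ones, but are neither listed nor needed, are in the scene too. Leave any turquoise look-alike of the part that bears sled_center alone.

How it is judged:
On the way, in this order (a step that is already met when the one before it is completed fails the run):
1. the guard stands open beyond its balance point with nothing of the robot touching it (value of joint guard above 1.85 rad and contact force between guard and the fingers below 0.05 N and contact force between guard and the arm below 0.05 N), for 0.3 s.
2. the sled lies flat on the deck with its nose towards the channel or in its mouth, released (x of sled_nose in the frame of dock above -0.06 m and x of sled_center in the frame of dock below 0 m and y of sled_center in the frame of dock between -0.03 and 0.03 m and height (world z) of sled_center below 0.03 m and angle between sled_center's own z axis and vertical below 0.08 rad and contact force between sled and the fingers below 0.05 N), for 0.1 s.
At the end, for the whole second after the job is handed in: The guard stands open beyond 1.85 rad; the sled lies at rest in the channel, nose inwards, flat on the deck, its faceplate within 3 mm of the posts, within 5 mm of the centre line and 0.06 rad of straight (value of joint guard above 1.85 rad and x of sled_center in the frame of dock between 0.062 and 0.068 m and y of sled_center in the frame of dock between -0.005 and 0.005 m and height (world z) of sled_center below 0.03 m and angle between the x axis of sled_center and the x axis of dock, either way round below 0.06 rad and x of sled_nose in the frame of dock above 0.12 m and linear speed of sled below 0.01 m/s); the robot touches nothing.
It fails at once if the fan or the screwdriver is moved more than 30 mm (distance of any of fan, screwdriver from where it was at the start of the episode above 0.03 m).
It also fails if it takes over 72 s, if anything falls off the work surface, if the arm or the gripper's body presses on something with over 40 N, if the wrist force passes 120 N, or if a joint passes its speed limit or range.

## Working session

There is one attempt and no reset: what is moved stays moved. The work goes in short steps, Python scripts to look and compute and a tool call to move; the robot and the scene stay as the last step left them, time stands still between calls to the robot, and variables do not carry over. Pictures are saved under pics/ and viewed, at most 10 in all, crops included, and the job is handed in when it is done.

Besides the shell and the picture viewer there is one more tool, called after ">>>" as name(argument=value, ...), one argument or row to a line, values as JSON. jog_arm: Moves the arm, as the interface text tells. Its arguments: {"type":"object","properties":{"rows":{"type":"array","items":{"type":"object","properties":{"fingers":{"type":"number"},"x":{"type":"number"},"y":{"type":"number"},"z":{"type":"number"},"ax":{"type":"number"},"ay":{"type":"number"},"az":{"type":"number"}}}},"force":{"type":"number"}},"required":["rows"]}

```bash
mkdir -p pics
cat > h.py <<'E'
import numpy as np, cv2
from station import bot
def snap(n,fn):
    c=bot.read_camera(n); cv2.imwrite('pics/'+fn,c['pixels'][:,:,::-1]); np.save('pics/'+n+'.npy',{k:v for k,v in c.items()},allow_pickle=True); return c
def load(n): return np.load('pics/'+n+'.npy',allow_pickle=True).item()
def K(c):
    f=240/np.tan(np.radians(c['vertical_fov'])/2); return np.array([[f,0,c['cx']],[0,f,c['cy']],[0,0,1.]])
def ray(c,uv,z):
    "world points at height z for pixels uv"
    uv=np.array(uv,float).reshape(-1,1,2); p=cv2.undistortPoints(uv,K(c),np.array(c['dist_coeffs'],float))[:,0]
    T=np.array(c['world_from_camera']); d=np.c_[p,np.ones(len(p))]@T[:3,:3].T; o=T[:3,3]
    z=np.broadcast_to(z,len(p)); return o+d*((z-o[2])/d[:,2])[:,None]
def proj(c,P):
    T=np.linalg.inv(np.array(c['world_from_camera'])); P=np.array(P,float).reshape(-1,3)
    return cv2.projectPoints(P,cv2.Rodrigues(T[:3,:3])[0],T[:3,3],K(c),np.array(c['dist_coeffs'],float))[0][:,0]
E
python3 - <<'E'
from h import *
for n in('top','scene'):
    c=snap(n,n+'0.png'); print(n,c['vertical_fov'],c['dist_coeffs'],np.round(c['world_from_camera'],3).tolist())
o=bot.get_obs(); print(o)
E
```

```text
top 56.80750306081306 [-0.08286161  0.          0.          0.          0.        ] [[-0.022, -0.987, 0.161, 0.289], [-0.999, 0.027, 0.031, -0.017], [-0.035, -0.16, -0.986, 1.13], [0.0, 0.0, 0.0, 1.0]]
scene 57.00012581710948 [-0.06280933  0.          0.          0.          0.        ] [[0.583, 0.519, -0.625, 1.146], [0.813, -0.367, 0.453, -0.475], [0.006, -0.772, -0.636, 0.74], [0.0, 0.0, 0.0, 1.0]]
{'t': 0.1, 'q': array([-1.24108236,  0.47773554,  0.02230866,  1.55631255, -0.01152415,
        1.10931932, -0.08309268]), 'joint_vel': array([ 6.65800735e-07,  1.41724857e-04,  1.06150845e-03, -3.53841851e-03,
        4.05951363e-04, -2.81895220e-03,  2.47090189e-04]), 'joint_torque': array([ 4.65749137e-03, -5.97755921e+01,  1.61355838e+00, -2.81957442e+01,
        1.27949865e-02,  5.02249139e-03,  2.61552742e-05]), 'eef_pos': array([0.28592039, 0.61083266, 0.20672708]), 'tool_rot': array([-1.38219671e-04,  2.17139716e-01,  9.76140187e-01, -8.12207461e-04]), 'contact_force': array([-0.42648234,  0.60877177, -0.31358601]), 'torque': array([ 0.02275996, -0.02300814, -0.03051867]), 'grasp_force': 0.0, 'gripper_width': 0.9979363643016637}
```

View pics/top0.png

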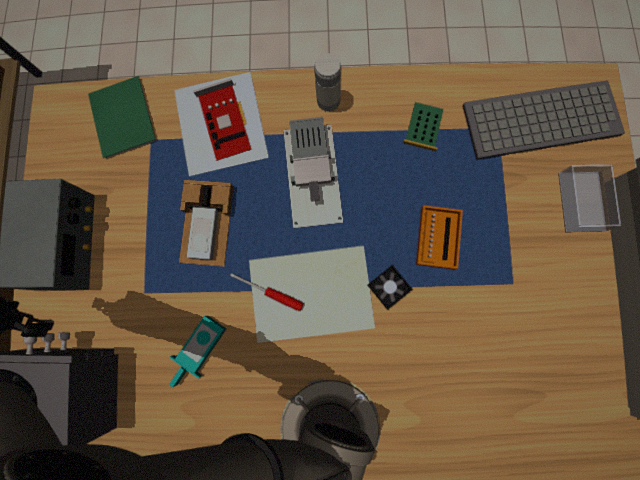

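View pics/scene0.png

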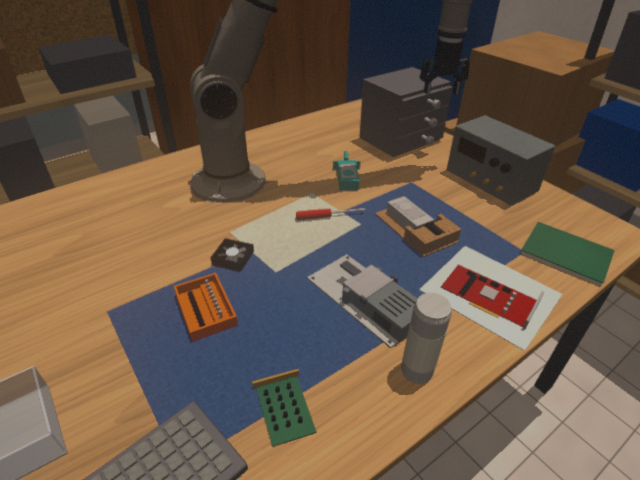

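The top view shows the dock at (313,175), with its channel pointing up the image (world +x) and the guard tab at (316,193). The white sled is in the brown cradle at (203,225). The turquoise sled at (200,350) is the look-alike, so I'll leave it alone. The screwdriver is at (270,292), the fan at (390,287) and the bit case at (440,237). Next I'll confirm in an enlarged crop.

Run:
```python
from h import *
c=load('top'); p=c['pixels'][:,:,::-1]
a=cv2.resize(p[110:270,170:350],None,fx=4.4,fy=3.75*4.4/3.75,interpolation=cv2.INTER_CUBIC)[:600*10]
a=cv2.resize(p[112:272,168:352],None,fx=3.75*1.0,fy=3.75,interpolation=cv2.INTER_CUBIC); a=cv2.convertScaleAbs(a,alpha=1.3); print(a.shape)
cv2.imwrite('pics/crop1.png',a)
```

```text
(600, 690, 3)
```

View pics/crop1.png

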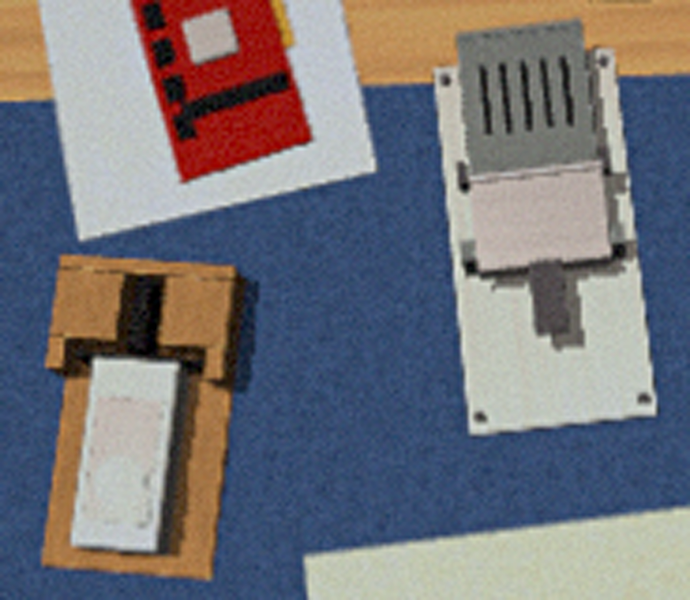

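Run:
```python
from h import *
c=load('top')
def w(P,z): return ray(c,np.array(P)/3.75+[168-.37,112-.37],z)
D=w([(470,435),(656,414),(614,50),(434,70)],.006); print('deck',D.round(4).tolist())
print([np.linalg.norm(D[i]-D[(i+1)%4]).round(4) for i in range(4)])
S=w([(93,358),(181,364),(160,552),(72,545)],.042); print('sled',S.round(4).tolist())
print([np.linalg.norm(S[i]-S[(i+1)%4]).round(4) for i in range(4)])
def fit(W,L): # similarity-free rigid fit
    W=W[:,:2];m=W.mean(0);l=L.mean(0);H=(L-l).T@(W-m);t=np.arctan2(H[0,1]-H[1,0],H[0,0]+H[1,1])
    R=np.array([[np.cos(t),-np.sin(t)],[np.sin(t),np.cos(t)]]);return m-R@l,t,R
o,t,R=fit(D,np.array([(-112,65),(-112,-65),(158,-65),(158,65)])/1e3); print('dock',o,t)
s,ts,_=fit(S,np.array([(-65,-30),(-65,30),(65,30),(65,-30)])/1e3); print('sled',s,ts, 'rel',np.degrees(ts-t))
# z=.042: check in scene
sc=load('scene')
P=lambda x,y,z:np.r_[o+R@[x,y],z]
print('tab top',P(-.042,0,.05),'hinge',P(.055,0,.052), 'tab from crop',w([(547,265),(551,333)],.054))
print('scene proj deck', proj(sc,[P(-.112,.065,.006),P(-.112,-.065,.006)]).round(),'tab',proj(sc,[P(-.042,0,.054)]).round())
print('tool yaw at start: ', bot.get_obs()['tool_rot'])
import json;json.dump([o.tolist(),t,s.tolist(),ts],open('fit.json','w'))
```

```text
deck [[0.4993, 0.0812, 0.006], [0.5104, -0.0472, 0.006], [0.7774, -0.0257, 0.006], [0.7669, 0.104, 0.006]]
[np.float64(0.1288), np.float64(0.2678), np.float64(0.1301), np.float64(0.2686)]
sled [[0.5535, 0.3354, 0.042], [0.5473, 0.2742, 0.042], [0.4193, 0.2865, 0.042], [0.4254, 0.3467, 0.042]]
[np.float64(0.0615), np.float64(0.1286), np.float64(0.0605), np.float64(0.1285)]
dock [0.61560147 0.02616349] 0.08281021334259145
sled [0.48636065 0.31071019] 3.0483916147472456 rel 169.91529810297874
tab top [0.57374539 0.02268943 0.05      ] hinge [0.67041299 0.03071285 0.052     ] tab from crop [[0.60476352 0.02382907 0.054     ]
 [0.55782725 0.02211566 0.054     ]]
scene proj deck [[346. 253.]
 [307. 276.]] tab [[347. 264.]]
tool yaw at start:  [-1.38219671e-04  2.17139716e-01  9.76140187e-01 -8.12207461e-04]
```

The crop confirms both targets. The white sled is in the brown cradle, with its faceplate and fin in the end block at the top and its nose down. The dock's deck corners are clear, and the dark guard tab runs (547,265)–(551,333). The fitted sizes agree with the given ones to 1–2 mm, and the measured tab matches the dock fit. I'll move now: turn to the dock yaw, then go to a hover over the tab.

>>> jog_arm(
  rows=[
    {"az":-7.45,"fingers":50},
    {"az":-7.45,"fingers":50},
    {"az":-7.45,"fingers":50},
    {"az":-7.45,"fingers":50},
    {"x":-17,"y":-43.5,"fingers":50},
    {"x":-17,"y":-43.5,"fingers":50},
    {"x":-17,"y":-43.5,"fingers":50},
    {"x":-17,"y":-43.5,"fingers":50},
  ],
  force=40,
)

```text
invalid input
```

>>> jog_arm(
  rows=[
    {"x":-17,"y":-43.5,"fingers":50},
    {"x":-17,"y":-43.5,"fingers":50},
    {"x":-17,"y":-43.5,"fingers":50},
    {"x":-17,"y":-43.5,"fingers":50},
    {"x":-17,"y":-43.5,"fingers":50},
    {"x":-17,"y":-43.5,"fingers":50},
    {"x":-17,"y":-43.5,"fingers":50},
    {"x":-17,"y":-43.5,"fingers":50},
  ],
)

```text
invalid input
```

```bash
cat >> h.py <<'E'
import json
from scipy.spatial.transform import Rotation as Ro
o,t,s,ts=json.load(open('fit.json')); o=np.array(o)
Rz=np.array([[np.cos(t),-np.sin(t)],[np.sin(t),np.cos(t)]])
def D(x,y=0): return o+Rz@[x/1e3,y/1e3]   # dock mm -> world m
def rel(xy,z,yaw=None):
    "shift (mm) in tool axes to world target; tilt and yaw error (deg)"
    b=bot.get_obs(); q=np.array(b['tool_rot']); R=Ro.from_quat(q[[1,2,3,0]]).as_matrix()
    d=R.T@(np.r_[xy,z]-b['eef_pos'])*1e3; y=np.degrees(np.arctan2(R[1,1],R[0,1]))
    print('t',b['t'],'tcp',b['eef_pos'].round(4),'yaw_y',y.round(2),'q7',b['q'][6].round(2),'zaxis',R[:,2].round(3),'F',b['contact_force'].round(1),'w',b['gripper_width'],'shift',d.round(1),'az',None if yaw is None else round(-((yaw-y+180)%360-180),2))
    print('dock xy',((Rz.T@(b['eef_pos'][:2]-o))*1e3).round(1))
E
python3 - <<'E'
from h import *
rel(D(-42),.14,94.74)
E
```

```text
t 0.1 tcp [0.2859 0.6108 0.2067] yaw_y 64.92 q7 -0.08 zaxis [-0.001 -0.002 -1.   ] F [-0.4  0.6 -0.3] w 0.9979363643016637 shift [-510.  -410.6   67.4] az -29.82
dock xy [-280.2  609.9]
```

>>> jog_arm(
  rows=[
    {"x":0,"y":0,"z":0,"ax":0,"ay":0,"az":-7.45,"fingers":50},
    {"x":0,"y":0,"z":0,"ax":0,"ay":0,"az":-7.45,"fingers":50},
    {"x":0,"y":0,"z":0,"ax":0,"ay":0,"az":-7.45,"fingers":50},
    {"x":0,"y":0,"z":0,"ax":0,"ay":0,"az":-7.45,"fingers":50},
    {"x":-17,"y":-43.5,"z":0,"ax":0,"ay":0,"az":0,"fingers":50},
    {"x":-17,"y":-43.5,"z":0,"ax":0,"ay":0,"az":0,"fingers":50},
    {"x":-17,"y":-43.5,"z":0,"ax":0,"ay":0,"az":0,"fingers":50},
    {"x":-17,"y":-43.5,"z":0,"ax":0,"ay":0,"az":0,"fingers":50},
  ],
  force=40,
)

```text
t: 0.9
eef_pos: [0.3687, 0.4415, 0.2072]
tool_rot: [-0.0, -0.041, 0.999, -0.0]
contact_force: [1.4, 0.2, -0.0]
gripper_width: 0.583
grasp_force: 0.0
```

>>> jog_arm(
  rows=[
    {"x":-17,"y":-43.5,"z":0,"ax":0,"ay":0,"az":0,"fingers":50},
    {"x":-17,"y":-43.5,"z":0,"ax":0,"ay":0,"az":0,"fingers":50},
    {"x":-17,"y":-43.5,"z":0,"ax":0,"ay":0,"az":0,"fingers":50},
    {"x":-17,"y":-43.5,"z":0,"ax":0,"ay":0,"az":0,"fingers":50},
    {"x":-17,"y":-43.5,"z":0,"ax":0,"ay":0,"az":0,"fingers":50},
    {"x":-17,"y":-43.5,"z":0,"ax":0,"ay":0,"az":0,"fingers":50},
    {"x":-17,"y":-43.5,"z":0,"ax":0,"ay":0,"az":0,"fingers":50},
    {"x":-17,"y":-43.5,"z":0,"ax":0,"ay":0,"az":0,"fingers":50},
  ],
)

```text
t: 1.7
eef_pos: [0.5326, 0.1061, 0.2075]
tool_rot: [-0.0, -0.041, 0.999, 0.0]
contact_force: [0.4, 0.3, 0.4]
gripper_width: 0.587
grasp_force: 0.0
```

Run:
```python
from h import *
rel(D(-42),.034,94.74)
```

```text
t 1.7 tcp [0.5326 0.1061 0.2075] yaw_y 94.72 q7 1.38 zaxis [-0.  0. -1.] F [0.4 0.3 0.4] w 0.5874552711850204 shift [-34.2 -86.5 173.4] az -0.02
dock xy [-76.1  86.5]
```

>>> jog_arm(
  rows=[
    {"x":-17,"y":-43,"z":0,"ax":0,"ay":0,"az":0,"fingers":50},
    {"x":-17,"y":-43,"z":10,"ax":0,"ay":0,"az":0,"fingers":50},
    {"x":0,"y":0,"z":40,"ax":0,"ay":0,"az":0,"fingers":50},
    {"x":0,"y":0,"z":40,"ax":0,"ay":0,"az":0,"fingers":50},
    {"x":0,"y":0,"z":10,"ax":0,"ay":0,"az":0,"fingers":50},
    {"x":0,"y":0,"z":0,"ax":0,"ay":0,"az":0,"fingers":50},
    {"x":0,"y":0,"z":0,"ax":0,"ay":0,"az":0,"fingers":50},
    {"x":0,"y":0,"z":0,"ax":0,"ay":0,"az":0,"fingers":50},
  ],
)

```text
t: 2.5
eef_pos: [0.5748, 0.0255, 0.1097]
tool_rot: [0.002, -0.041, 0.999, 0.0]
contact_force: [-0.3, -0.1, 0.7]
gripper_width: 0.584
grasp_force: 0.0
```

Run:
```python
from h import *
c=snap('wrist','wrist1.png')
rel(D(-42),.034,94.74)
P=lambda x,y,z:np.r_[D(x,y),z]
print('tab corners expected',proj(c,[P(-26-32,11,.054),P(-58,-11,.054),P(-12,-11,.054),P(-12,11,.054)]).round().tolist())
```

```text
t 2.55 tcp [0.5747 0.0254 0.1096] yaw_y 94.74 q7 1.59 zaxis [ 0.003  0.001 -1.   ] F [0.2 0.3 0.2] w 0.58284231571113 shift [ 1.5 -2.6 75.5] az -0.0
dock xy [-40.8   2.6]
tab corners expected [[329.0, 215.0], [293.0, 215.0], [294.0, 286.0], [328.0, 286.0]]
```

View pics/wrist1.png

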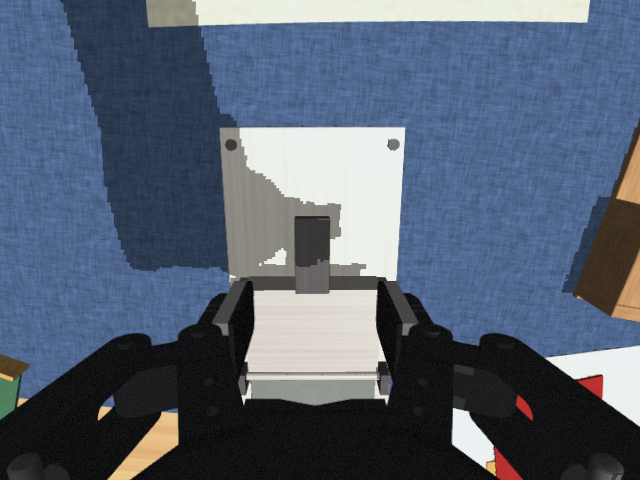

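The wrist view shows the tab at columns 295–330, rows 217–293, within 2 px of the prediction, so the dock fit is good to about 1 mm. I'll descend and pinch.

>>> jog_arm(
  rows=[
    {"x":1,"y":-2,"z":25,"ax":0,"ay":0,"az":0,"fingers":50},
    {"x":0,"y":0,"z":25,"ax":0,"ay":0,"az":0,"fingers":50},
    {"x":0,"y":0,"z":25,"ax":0,"ay":0,"az":0,"fingers":50},
    {"x":0,"y":0,"z":0,"ax":0,"ay":0,"az":0,"fingers":15},
    {"x":0,"y":0,"z":0,"ax":0,"ay":0,"az":0,"fingers":15},
    {"x":0,"y":0,"z":0,"ax":0,"ay":0,"az":0,"fingers":15},
    {"x":0,"y":0,"z":0,"ax":0,"ay":0,"az":0,"fingers":15},
    {"x":0,"y":0,"z":0,"ax":0,"ay":0,"az":0,"fingers":15},
  ],
  force=30,
)

```text
t: 3.35
eef_pos: [0.5733, 0.023, 0.0337]
tool_rot: [0.001, -0.041, 0.999, 0.0]
contact_force: [0.0, -0.3, 0.2]
gripper_width: 0.178
grasp_force: 0.0
```

Run:
```python
from h import *
b=bot.get_obs(); print(b['grasp_force'],b['gripper_width']*85.4)
rel(D(-42),.034,94.74)
# arc increments, tool x=-dock x, tool z=-z
r=np.hypot(97,2); a0=np.arctan2(-2,97)
th=np.linspace(0,1.95,25)
X=55-r*np.cos(th+a0); Z=52+r*np.sin(th+a0)
print(np.c_[th[1:],-np.diff(X),-np.diff(Z)].round(1).tolist())
```

```text
0.0 15.208566210378656
t 3.35 tcp [0.5733 0.023  0.0337] yaw_y 94.71 q7 1.61 zaxis [ 0.002  0.    -1.   ] F [ 0.  -0.3  0.2] w 0.17808625539085077 shift [-0.4 -0.4 -0.3] az -0.03
dock xy [-42.4   0.4]
[[0.1, -0.2, -7.9], [0.2, -0.8, -7.8], [0.2, -1.4, -7.7], [0.3, -2.1, -7.6], [0.4, -2.7, -7.4], [0.5, -3.3, -7.2], [0.6, -3.8, -6.9], [0.6, -4.4, -6.6], [0.7, -4.9, -6.2], [0.8, -5.4, -5.8], [0.9, -5.8, -5.3], [1.0, -6.2, -4.8], [1.1, -6.6, -4.3], [1.1, -6.9, -3.7], [1.2, -7.2, -3.2], [1.3, -7.5, -2.6], [1.4, -7.6, -2.0], [1.5, -7.8, -1.3], [1.5, -7.9, -0.7], [1.6, -7.9, -0.1], [1.7, -7.9, 0.6], [1.8, -7.8, 1.2], [1.9, -7.7, 1.8], [2.0, -7.5, 2.5]]
```

Run:
```python
from h import *
c=snap('wrist','wrist2.png')
b=bot.get_obs(); print(b['grasp_force'],b['gripper_width']*85.4)
```

```text
0.0 15.067810949365702
```

View pics/wrist2.png

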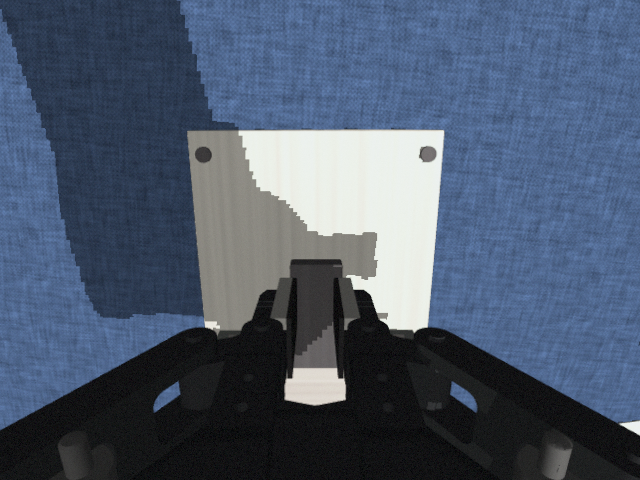

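The picture shows the pads at (285,310) and (348,310), either side of the tab but not yet pressing. I'll close fully.

>>> jog_arm(
  rows=[
    {"x":0,"y":0,"z":0,"ax":0,"ay":0,"az":0,"fingers":0},
    {"x":0,"y":0,"z":0,"ax":0,"ay":0,"az":0,"fingers":0},
    {"x":0,"y":0,"z":0,"ax":0,"ay":0,"az":0,"fingers":0},
    {"x":0,"y":0,"z":0,"ax":0,"ay":0,"az":0,"fingers":0},
    {"x":0,"y":0,"z":0,"ax":0,"ay":0,"az":0,"fingers":0},
    {"x":0,"y":0,"z":0,"ax":0,"ay":0,"az":0,"fingers":0},
    {"x":0,"y":0,"z":0,"ax":0,"ay":0,"az":0,"fingers":0},
    {"x":0,"y":0,"z":0,"ax":0,"ay":0,"az":0,"fingers":0},
  ],
  force=30,
)

```text
t: 4.2
eef_pos: [0.5725, 0.0229, 0.0326]
tool_rot: [-0.0, -0.041, 0.999, -0.0]
contact_force: [0.1, -0.7, -0.1]
gripper_width: -0.002
grasp_force: 0.0
```

Run:
```python
from h import *
c=load('wrist'); P=lambda x,y,z:np.r_[D(x,y),z]
print('deck front',proj(c,[P(-112,65,.006),P(-112,-65,.006)]).round().tolist(),'seen (443,130),(187,130)')
for z in (.054,.044): print(z,'tab tip',proj(c,[P(-58,11,z),P(-58,-11,z)]).round().tolist(),'seen (342,262),(290,262)')
b=bot.get_obs();print('tcp',proj(c,[b['eef_pos']+[0,0,.001]]),b['eef_pos'])
T=np.array(c['world_from_camera']);print('cam',T[:3,3].round(3),T[:3,2].round(3))
c=snap('wrist','wrist3.png')
```

```text
deck front [[445.0, 125.0], [184.0, 126.0]] seen (443,130),(187,130)
0.054 tab tip [[342.0, 261.0], [288.0, 261.0]] seen (342,262),(290,262)
0.044 tab tip [[340.0, 253.0], [289.0, 253.0]] seen (342,262),(290,262)
tcp [[315.34309456 275.64827023]] [0.57249344 0.02290039 0.03258095]
cam [0.506 0.017 0.199] [ 0.267  0.022 -0.963]
```

View pics/wrist3.png

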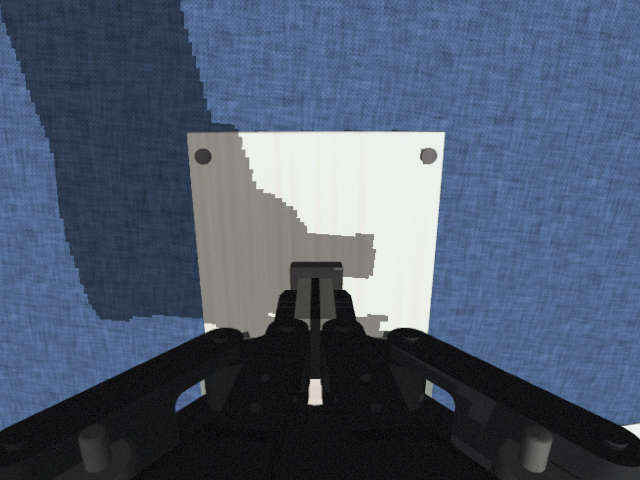

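The fingers are shut over the tab, with the tips at row 278 occluding it, so they are higher than I expected. A side look from the scene camera should give the height.

Run:
```python
from h import *
c=snap('scene','scene1.png'); P=lambda x,y,z:np.r_[D(x,y),z]
b=bot.get_obs();e=b['eef_pos']
u=proj(c,[e,e+[0,0,.01],e+[0,0,.02],e+[0,0,.03],e+[0,0,.05],P(-58,11,.054),P(-58,-11,.054)])
x0,y0=int(u[0,0]-50),int(u[0,1]-55)
a=cv2.resize(c['pixels'][y0:y0+75,x0:x0+100,::-1],None,fx=8,fy=8,interpolation=cv2.INTER_CUBIC);cv2.imwrite('pics/sc1.png',cv2.convertScaleAbs(a,alpha=1.5,beta=15))
print(((u-[x0,y0]+.5)*8).round().tolist())
```

```text
[[409.0, 451.0], [410.0, 426.0], [412.0, 400.0], [414.0, 375.0], [417.0, 322.0], [404.0, 355.0], [349.0, 387.0]]
```

View pics/sc1.png

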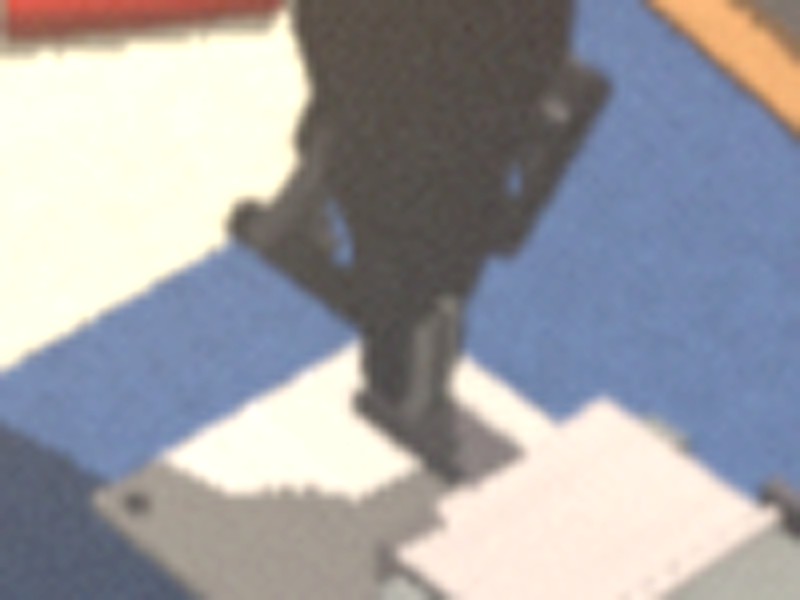

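The scene view shows the shut fingertips at about (408,418), against a predicted row of 451. They sit roughly 20 mm higher than the stated TCP, just on the tab's top. I'll open, go 20 mm lower (this still clears the deck whichever height is right) and close.

>>> jog_arm(
  rows=[
    {"x":0,"y":0,"z":0,"ax":0,"ay":0,"az":0,"fingers":50},
    {"x":0,"y":0,"z":0,"ax":0,"ay":0,"az":0,"fingers":50},
    {"x":0,"y":0,"z":0,"ax":0,"ay":0,"az":0,"fingers":50},
    {"x":0,"y":0,"z":10,"ax":0,"ay":0,"az":0,"fingers":50},
    {"x":0,"y":0,"z":10,"ax":0,"ay":0,"az":0,"fingers":50},
    {"x":0,"y":0,"z":0,"ax":0,"ay":0,"az":0,"fingers":10},
    {"x":0,"y":0,"z":0,"ax":0,"ay":0,"az":0,"fingers":10},
    {"x":0,"y":0,"z":0,"ax":0,"ay":0,"az":0,"fingers":10},
  ],
  force=30,
)

```text
t: 5.1
eef_pos: [0.5718, 0.0233, 0.0123]
tool_rot: [-0.001, -0.041, 0.999, 0.0]
contact_force: [-1.0, 1.1, -1.0]
gripper_width: 0.247
grasp_force: 32.6
```

>>> jog_arm(
  rows=[
    {"x":0,"y":0,"z":0,"ax":0,"ay":0,"az":0,"fingers":10},
    {"x":0,"y":0,"z":0,"ax":0,"ay":0,"az":0,"fingers":10},
    {"x":0,"y":0,"z":0,"ax":0,"ay":0,"az":0,"fingers":10},
    {"x":0,"y":0,"z":0,"ax":0,"ay":0,"az":0,"fingers":10},
    {"x":0,"y":0,"z":0,"ax":0,"ay":0,"az":0,"fingers":10},
    {"x":0,"y":0,"z":0,"ax":0,"ay":0,"az":0,"fingers":10},
    {"x":0,"y":0,"z":0,"ax":0,"ay":0,"az":0,"fingers":10},
    {"x":0,"y":0,"z":0,"ax":0,"ay":0,"az":0,"fingers":10},
  ],
)

```text
t: 5.9
eef_pos: [0.5719, 0.0233, 0.0124]
tool_rot: [-0.001, -0.041, 0.999, 0.0]
contact_force: [-3.9, 3.2, -0.9]
gripper_width: 0.25
grasp_force: 32.6
```

The tab is gripped (opening 21 mm, 32 N). Now I'll swing it along the arc, first half.

>>> jog_arm(
  rows=[
    {"x":-0.5,"y":0,"z":-12,"ax":0,"ay":0,"az":0,"fingers":10},
    {"x":-2,"y":0,"z":-12,"ax":0,"ay":0,"az":0,"fingers":10},
    {"x":-3.5,"y":0,"z":-11.5,"ax":0,"ay":0,"az":0,"fingers":10},
    {"x":-5,"y":0,"z":-11,"ax":0,"ay":0,"az":0,"fingers":10},
    {"x":-6,"y":0,"z":-10.5,"ax":0,"ay":0,"az":0,"fingers":10},
    {"x":-7.5,"y":0,"z":-9.5,"ax":0,"ay":0,"az":0,"fingers":10},
    {"x":-8.5,"y":0,"z":-8.5,"ax":0,"ay":0,"az":0,"fingers":10},
    {"x":-9.5,"y":0,"z":-7.5,"ax":0,"ay":0,"az":0,"fingers":10},
  ],
)

```text
t: 6.7
eef_pos: [0.615, 0.0269, 0.0959]
tool_rot: [-0.0, -0.041, 0.999, 0.0]
contact_force: [-0.2, 4.8, -7.2]
gripper_width: 0.249
grasp_force: 32.2
```

>>> jog_arm(
  rows=[
    {"x":-10,"y":0,"z":-6.3,"ax":0,"ay":0,"az":0,"fingers":10},
    {"x":-10.7,"y":0,"z":-5,"ax":0,"ay":0,"az":0,"fingers":10},
    {"x":-11.2,"y":0,"z":-3.6,"ax":0,"ay":0,"az":0,"fingers":10},
    {"x":-11.6,"y":0,"z":-2.2,"ax":0,"ay":0,"az":0,"fingers":10},
    {"x":-11.8,"y":0,"z":-0.8,"ax":0,"ay":0,"az":0,"fingers":10},
    {"x":-11.8,"y":0,"z":0.6,"ax":0,"ay":0,"az":0,"fingers":10},
    {"x":-11.7,"y":0,"z":2,"ax":0,"ay":0,"az":0,"fingers":10},
    {"x":-11.3,"y":0,"z":3.5,"ax":0,"ay":0,"az":0,"fingers":10},
  ],
)

```text
t: 7.5
eef_pos: [0.706, 0.0347, 0.109]
tool_rot: [0.001, -0.041, 0.999, 0.001]
contact_force: [-2.4, 4.2, 3.1]
gripper_width: 0.248
grasp_force: 31.9
```

The tab is still held at dock x ≈ 91, about 1.95 rad. I'll release and rise.

>>> jog_arm(
  rows=[
    {"x":0,"y":0,"z":0,"ax":0,"ay":0,"az":0,"fingers":50},
    {"x":0,"y":0,"z":0,"ax":0,"ay":0,"az":0,"fingers":50},
    {"x":0,"y":0,"z":0,"ax":0,"ay":0,"az":0,"fingers":50},
    {"x":0,"y":0,"z":0,"ax":0,"ay":0,"az":0,"fingers":50},
    {"x":0,"y":0,"z":-25,"ax":0,"ay":0,"az":0,"fingers":50},
    {"x":0,"y":0,"z":-40,"ax":0,"ay":0,"az":0,"fingers":50},
    {"x":20,"y":0,"z":-20,"ax":0,"ay":0,"az":0,"fingers":50},
    {"x":40,"y":0,"z":0,"ax":0,"ay":0,"az":0,"fingers":50},
  ],
)

```text
t: 8.3
eef_pos: [0.6483, 0.0288, 0.1959]
tool_rot: [0.004, -0.041, 0.999, 0.0]
contact_force: [-0.2, -0.3, 0.3]
gripper_width: 0.587
grasp_force: 0.0
```

Run:
```python
from h import *
c=snap('scene','scene2.png'); 
a=cv2.resize(c['pixels'][205:355,290:490,::-1],None,fx=3,fy=3,interpolation=cv2.INTER_CUBIC);cv2.imwrite('pics/sc2.png',cv2.convertScaleAbs(a,alpha=1.4,beta=15))
rel(s,.11,np.degrees(ts)-90)
print('sled center',s,np.degrees(ts))
```

```text
t 8.35 tcp [0.6376 0.027  0.1923] yaw_y 94.61 q7 1.59 zaxis [-0.005 -0.    -1.   ] F [-6.6 -1.4 -3.7] w 0.5846070912619142 shift [127.5 294.9  82.9] az 9.95
dock xy [22. -1.]
sled center [0.4863606531657868, 0.31071018796157834] 174.65997382808717
```

View pics/sc2.png

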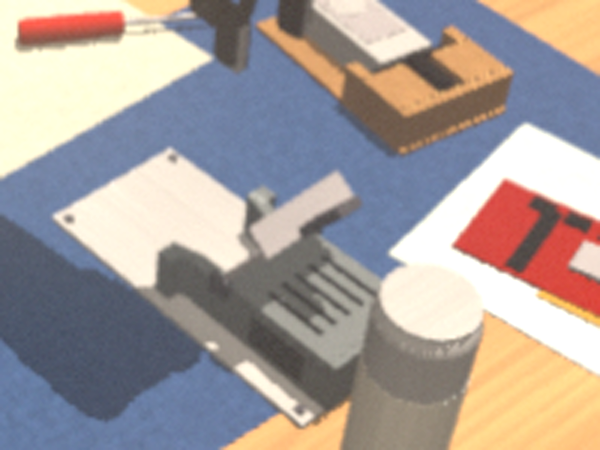

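The guard is open, leaning back on its stop at crop (305,212), and the mouth is clear. Next I'll go over the sled.

>>> jog_arm(
  rows=[
    {"x":0,"y":0,"z":0,"ax":0,"ay":0,"az":5,"fingers":84},
    {"x":0,"y":0,"z":0,"ax":0,"ay":0,"az":5,"fingers":84},
    {"x":25,"y":38,"z":0,"ax":0,"ay":0,"az":0,"fingers":84},
    {"x":25,"y":38,"z":0,"ax":0,"ay":0,"az":0,"fingers":84},
    {"x":25,"y":38,"z":0,"ax":0,"ay":0,"az":0,"fingers":84},
    {"x":25,"y":38,"z":0,"ax":0,"ay":0,"az":0,"fingers":84},
    {"x":25,"y":38,"z":0,"ax":0,"ay":0,"az":0,"fingers":84},
    {"x":25,"y":38,"z":0,"ax":0,"ay":0,"az":0,"fingers":84},
  ],
)

```text
t: 9.15
eef_pos: [0.5154, 0.2707, 0.1922]
tool_rot: [0.0, 0.046, 0.999, -0.0]
contact_force: [0.3, 0.3, -0.5]
gripper_width: 0.986
grasp_force: 0.0
```

>>> jog_arm(
  rows=[
    {"x":25,"y":38,"z":0,"ax":0,"ay":0,"az":0,"fingers":84},
    {"x":0,"y":0,"z":40,"ax":0,"ay":0,"az":0,"fingers":84},
    {"x":0,"y":0,"z":40,"ax":0,"ay":0,"az":0,"fingers":84},
    {"x":0,"y":0,"z":0,"ax":0,"ay":0,"az":0,"fingers":84},
    {"x":0,"y":0,"z":0,"ax":0,"ay":0,"az":0,"fingers":84},
    {"x":0,"y":0,"z":0,"ax":0,"ay":0,"az":0,"fingers":84},
    {"x":0,"y":0,"z":0,"ax":0,"ay":0,"az":0,"fingers":84},
    {"x":0,"y":0,"z":0,"ax":0,"ay":0,"az":0,"fingers":84},
  ],
)

```text
t: 9.95
eef_pos: [0.4961, 0.3102, 0.1135]
tool_rot: [0.001, 0.046, 0.999, 0.001]
contact_force: [-0.6, 0.5, -0.5]
gripper_width: 0.985
grasp_force: 0.0
```

Run:
```python
from h import *
c=snap('wrist','wrist4.png')
rel(s,.01,np.degrees(ts)-90)
R=np.array([[np.cos(ts),-np.sin(ts)],[np.sin(ts),np.cos(ts)]])
print('sled top corners',proj(c,[np.r_[np.array(s)+R@np.array(p)/1e3,.042] for p in [(65,30),(65,-30),(-65,-30),(-65,30)]]).round().tolist())
```

```text
t 10.0 tcp [0.4958 0.3101 0.1132] yaw_y 84.69 q7 0.87 zaxis [ 0.002  0.001 -1.   ] F [-0.3  0.2 -0.6] w 0.9857959852210202 shift [  9.6  -0.4 103.1] az 0.03
dock xy [-95.9 292.9]
sled top corners [[265.0, 117.0], [364.0, 117.0], [357.0, 312.0], [271.0, 312.0]]
```

View pics/wrist4.png

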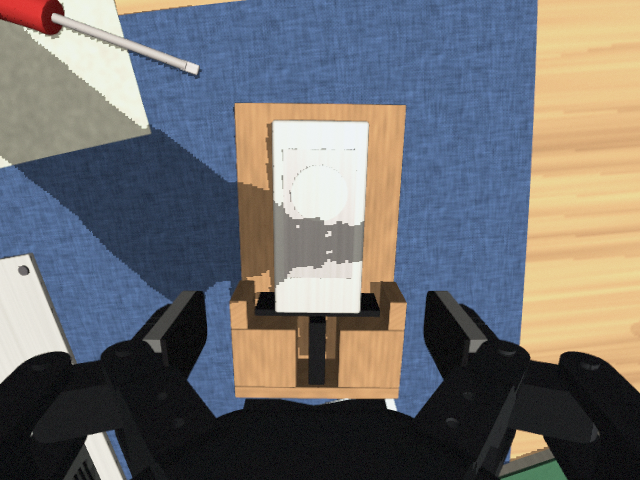

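The wrist view shows the sled's top corners at (274,122), (368,122), (361,312) and (276,312). That is about 3 mm to the tool's +y of the fit, and the fingers straddle it. I'll work out the true finger height from the pad gap in the pictures.

Run:
```python
from h import *
c=load('wrist'); f=K(c)[0,0]; T=np.array(c['world_from_camera']); b=bot.get_obs(); e=b['eef_pos']
q=np.array(b['tool_rot']);R=Ro.from_quat(q[[1,2,3,0]]).as_matrix(); print('f',f)
for uv,g,dx in (((316,292),222,84.1),):
    p=cv2.undistortPoints(np.array([[uv]],float),K(c),np.array(c['dist_coeffs']))[0,0]
    d=f*dx/g/1e3; W=T[:3,3]+T[:3,:3]@np.r_[p*d,d]; print(W, 'rel TCP in tool mm',(R.T@(W-e)*1e3).round(1))
    # same for 15 mm opening, row 278
    p=cv2.undistortPoints(np.array([[(316,278)]],float),K(c),np.array(c['dist_coeffs']))[0,0]
    d=f*15.07/43/1e3; W=T[:3,3]+T[:3,:3]@np.r_[p*d,d]; print('15mm:',(R.T@(W-e)*1e3).round(1))
for z in (0,-.01,-.02,-.03,-.04):
    for tx in (11,): print(z, proj(c,[e+R@[tx/1e3,-.042,z],e+R@[tx/1e3,.042,z]]).round().tolist())
```

```text
f 375.21001181797345
[0.48826263 0.31109543 0.14756185] rel TCP in tool mm [  7.6   0.3 -34.4]
15mm: [ 16.7   0.3 -42.9]
0 [[225.0, 254.0], [405.0, 254.0]]
-0.01 [[220.0, 262.0], [410.0, 261.0]]
-0.02 [[214.0, 270.0], [416.0, 270.0]]
-0.03 [[207.0, 279.0], [423.0, 279.0]]
-0.04 [[200.0, 290.0], [431.0, 289.0]]
```

The pad tips are consistently about 21 mm higher than the stated TCP when shut, and 34 mm when open. I'll descend to a reported z of about -0.010, which puts the tips about 18 mm above the desk, in two checked steps.

>>> jog_arm(
  rows=[
    {"x":9.5,"y":2,"z":20,"ax":0,"ay":0,"az":0,"fingers":84},
    {"x":0,"y":0,"z":30,"ax":0,"ay":0,"az":0,"fingers":84},
    {"x":0,"y":0,"z":30,"ax":0,"ay":0,"az":0,"fingers":84},
    {"x":0,"y":0,"z":15,"ax":0,"ay":0,"az":0,"fingers":84},
    {"x":0,"y":0,"z":8,"ax":0,"ay":0,"az":0,"fingers":84},
    {"x":0,"y":0,"z":5,"ax":0,"ay":0,"az":0,"fingers":84},
    {"x":0,"y":0,"z":0,"ax":0,"ay":0,"az":0,"fingers":84},
    {"x":0,"y":0,"z":0,"ax":0,"ay":0,"az":0,"fingers":84},
  ],
)

```text
t: 10.8
eef_pos: [0.4866, 0.3132, 0.0049]
tool_rot: [0.001, 0.046, 0.999, 0.001]
contact_force: [0.1, 0.3, -0.8]
gripper_width: 0.982
grasp_force: 0.0
```

>>> jog_arm(
  rows=[
    {"x":0,"y":0,"z":5,"ax":0,"ay":0,"az":0,"fingers":84},
    {"x":0,"y":0,"z":5,"ax":0,"ay":0,"az":0,"fingers":84},
    {"x":0,"y":0,"z":5,"ax":0,"ay":0,"az":0,"fingers":84},
    {"x":0,"y":0,"z":0,"ax":0,"ay":0,"az":0,"fingers":45},
    {"x":0,"y":0,"z":0,"ax":0,"ay":0,"az":0,"fingers":45},
    {"x":0,"y":0,"z":0,"ax":0,"ay":0,"az":0,"fingers":45},
    {"x":0,"y":0,"z":0,"ax":0,"ay":0,"az":0,"fingers":45},
    {"x":0,"y":0,"z":0,"ax":0,"ay":0,"az":0,"fingers":45},
  ],
  force=60,
)

```text
t: 11.6
eef_pos: [0.4857, 0.3127, -0.0112]
tool_rot: [-0.0, 0.046, 0.999, -0.0]
contact_force: [-0.2, 1.0, -1.9]
gripper_width: 0.69
grasp_force: 66.1
```

The sled is gripped (58.9 mm, 66 N). I'll lift it straight up.

>>> jog_arm(
  rows=[
    {"x":0,"y":0,"z":-8,"ax":0,"ay":0,"az":0,"fingers":45},
    {"x":0,"y":0,"z":-12,"ax":0,"ay":0,"az":0,"fingers":45},
    {"x":0,"y":0,"z":-20,"ax":0,"ay":0,"az":0,"fingers":45},
    {"x":0,"y":0,"z":-25,"ax":0,"ay":0,"az":0,"fingers":45},
    {"x":0,"y":0,"z":-25,"ax":0,"ay":0,"az":0,"fingers":45},
    {"x":0,"y":0,"z":-20,"ax":0,"ay":0,"az":0,"fingers":45},
    {"x":0,"y":0,"z":-10,"ax":0,"ay":0,"az":0,"fingers":45},
    {"x":0,"y":0,"z":0,"ax":0,"ay":0,"az":0,"fingers":45},
  ],
)

```text
t: 12.4
eef_pos: [0.4866, 0.3132, 0.1107]
tool_rot: [0.001, 0.046, 0.999, 0.001]
contact_force: [-0.1, 0.5, -4.9]
gripper_width: 0.694
grasp_force: 66.0
```

>>> jog_arm(
  rows=[
    {"x":0,"y":0,"z":0,"ax":0,"ay":0,"az":8.5,"fingers":45},
    {"x":0,"y":0,"z":0,"ax":0,"ay":0,"az":8.5,"fingers":45},
    {"x":0,"y":0,"z":0,"ax":0,"ay":0,"az":8.5,"fingers":45},
    {"x":0,"y":0,"z":0,"ax":0,"ay":0,"az":8.5,"fingers":45},
    {"x":0,"y":0,"z":0,"ax":0,"ay":0,"az":8.5,"fingers":45},
    {"x":0,"y":0,"z":0,"ax":0,"ay":0,"az":8.5,"fingers":45},
    {"x":0,"y":0,"z":0,"ax":0,"ay":0,"az":8.5,"fingers":45},
    {"x":0,"y":0,"z":0,"ax":0,"ay":0,"az":8.5,"fingers":45},
  ],
)

```text
t: 13.2
eef_pos: [0.4849, 0.3122, 0.1076]
tool_rot: [-0.0, 0.599, 0.801, -0.001]
contact_force: [-0.4, 0.2, -5.2]
gripper_width: 0.691
grasp_force: 65.8
```

>>> jog_arm(
  rows=[
    {"x":0,"y":0,"z":0,"ax":0,"ay":0,"az":8.5,"fingers":45},
    {"x":0,"y":0,"z":0,"ax":0,"ay":0,"az":8.5,"fingers":45},
    {"x":0,"y":0,"z":0,"ax":0,"ay":0,"az":8.5,"fingers":45},
    {"x":0,"y":0,"z":0,"ax":0,"ay":0,"az":8.5,"fingers":45},
    {"x":0,"y":0,"z":0,"ax":0,"ay":0,"az":8.5,"fingers":45},
    {"x":0,"y":0,"z":0,"ax":0,"ay":0,"az":8.5,"fingers":45},
    {"x":0,"y":0,"z":0,"ax":0,"ay":0,"az":8.5,"fingers":45},
    {"x":0,"y":0,"z":0,"ax":0,"ay":0,"az":8.5,"fingers":45},
  ],
)

```text
t: 14.0
eef_pos: [0.4849, 0.3123, 0.1077]
tool_rot: [0.0, 0.944, 0.329, -0.001]
contact_force: [-0.4, 0.8, -5.8]
gripper_width: 0.69
grasp_force: 65.8
```

>>> jog_arm(
  rows=[
    {"x":0,"y":0,"z":0,"ax":0,"ay":0,"az":8.5,"fingers":45},
    {"x":0,"y":0,"z":0,"ax":0,"ay":0,"az":8.5,"fingers":45},
    {"x":0,"y":0,"z":0,"ax":0,"ay":0,"az":8.5,"fingers":45},
    {"x":0,"y":0,"z":0,"ax":0,"ay":0,"az":8.5,"fingers":45},
    {"x":6,"y":42,"z":0,"ax":0,"ay":0,"az":0,"fingers":45},
    {"x":6,"y":42,"z":0,"ax":0,"ay":0,"az":0,"fingers":45},
    {"x":6,"y":42,"z":0,"ax":0,"ay":0,"az":0,"fingers":45},
    {"x":6,"y":42,"z":0,"ax":0,"ay":0,"az":0,"fingers":45},
  ],
)

```text
t: 14.8
eef_pos: [0.5229, 0.1458, 0.1079]
tool_rot: [0.0, 0.999, 0.042, -0.001]
contact_force: [1.5, -0.3, -5.2]
gripper_width: 0.692
grasp_force: 66.4
```

Run:
```python
from h import *
rel(D(-62),-.01,94.74-180)
```

```text
t 14.8 tcp [0.5229 0.1458 0.1079] yaw_y -85.23 q7 -1.37 zaxis [-0.001 -0.001 -1.   ] F [ 1.5 -0.3 -5.2] w 0.6922850414940956 shift [ 20.6 126.8 118. ] az 0.03
dock xy [-82.5 126.9]
```

>>> jog_arm(
  rows=[
    {"x":7,"y":42,"z":0,"ax":0,"ay":0,"az":0,"fingers":45},
    {"x":7,"y":42,"z":0,"ax":0,"ay":0,"az":0,"fingers":45},
    {"x":6.5,"y":43,"z":0,"ax":0,"ay":0,"az":0,"fingers":45},
    {"x":0,"y":0,"z":20,"ax":0,"ay":0,"az":0,"fingers":45},
    {"x":0,"y":0,"z":30,"ax":0,"ay":0,"az":0,"fingers":45},
    {"x":0,"y":0,"z":30,"ax":0,"ay":0,"az":0,"fingers":45},
    {"x":0,"y":0,"z":15,"ax":0,"ay":0,"az":0,"fingers":45},
    {"x":0,"y":0,"z":0,"ax":0,"ay":0,"az":0,"fingers":45},
  ],
)

```text
t: 15.6
eef_pos: [0.5523, 0.0223, 0.0116]
tool_rot: [0.0, 0.999, 0.041, -0.002]
contact_force: [-0.6, 0.2, -5.3]
gripper_width: 0.689
grasp_force: 66.5
```

Run:
```python
from h import *
rel(D(-62),-.011,94.74-180)
```

```text
t 15.6 tcp [0.5523 0.0223 0.0116] yaw_y -85.27 q7 -1.03 zaxis [-0.005 -0.001 -1.   ] F [-0.6  0.2 -5.3] w 0.6886212761337204 shift [ 1.5  1.4 22.6] az -0.01
dock xy [-63.4   1.4]
```

>>> jog_arm(
  rows=[
    {"x":0,"y":1.4,"z":6,"ax":0,"ay":0,"az":0,"fingers":45},
    {"x":0,"y":0,"z":6,"ax":0,"ay":0,"az":0,"fingers":45},
    {"x":0,"y":0,"z":5,"ax":0,"ay":0,"az":0,"fingers":45},
    {"x":0,"y":0,"z":3,"ax":0,"ay":0,"az":0,"fingers":45},
    {"x":0,"y":0,"z":2,"ax":0,"ay":0,"az":0,"fingers":45},
    {"x":0,"y":0,"z":0,"ax":0,"ay":0,"az":0,"fingers":45},
    {"x":0,"y":0,"z":0,"ax":0,"ay":0,"az":0,"fingers":45},
    {"x":0,"y":0,"z":0,"ax":0,"ay":0,"az":0,"fingers":45},
  ],
)

```text
t: 16.4
eef_pos: [0.5547, 0.021, -0.0079]
tool_rot: [-0.0, 0.999, 0.041, 0.0]
contact_force: [-0.8, 0.8, -5.7]
gripper_width: 0.686
grasp_force: 66.8
```

>>> jog_arm(
  rows=[
    {"x":0,"y":0,"z":1,"ax":0,"ay":0,"az":0,"fingers":45},
    {"x":0,"y":0,"z":1,"ax":0,"ay":0,"az":0,"fingers":45},
    {"x":0,"y":0,"z":1,"ax":0,"ay":0,"az":0,"fingers":45},
    {"x":0,"y":0,"z":0.5,"ax":0,"ay":0,"az":0,"fingers":45},
    {"x":0,"y":0,"z":0,"ax":0,"ay":0,"az":0,"fingers":45},
    {"x":0,"y":0,"z":0,"ax":0,"ay":0,"az":0,"fingers":45},
    {"x":0,"y":0,"z":0,"ax":0,"ay":0,"az":0,"fingers":45},
    {"x":0,"y":0,"z":0,"ax":0,"ay":0,"az":0,"fingers":45},
  ],
)

```text
t: 17.2
eef_pos: [0.5549, 0.0209, -0.0112]
tool_rot: [-0.0, 0.999, 0.041, 0.0]
contact_force: [-1.1, -0.3, 5.3]
gripper_width: 0.693
grasp_force: 68.0
```

Touched down: the vertical force has flipped to +5 N. I'll release and rise.

>>> jog_arm(
  rows=[
    {"x":0,"y":0,"z":0,"ax":0,"ay":0,"az":0,"fingers":84},
    {"x":0,"y":0,"z":0,"ax":0,"ay":0,"az":0,"fingers":84},
    {"x":0,"y":0,"z":0,"ax":0,"ay":0,"az":0,"fingers":84},
    {"x":0,"y":0,"z":0,"ax":0,"ay":0,"az":0,"fingers":84},
    {"x":0,"y":0,"z":-15,"ax":0,"ay":0,"az":0,"fingers":84},
    {"x":0,"y":0,"z":-30,"ax":0,"ay":0,"az":0,"fingers":84},
    {"x":0,"y":0,"z":-35,"ax":0,"ay":0,"az":0,"fingers":84},
    {"x":0,"y":0,"z":-20,"ax":0,"ay":0,"az":0,"fingers":84},
  ],
)

```text
t: 18.0
eef_pos: [0.5556, 0.0205, 0.0916]
tool_rot: [-0.0, 0.999, 0.041, 0.001]
contact_force: [-0.0, 0.7, 0.0]
gripper_width: 0.983
grasp_force: 0.0
```

Run:
```python
from h import *
rel(D(-163),.01,94.74-180)
```

```text
t 18.0 tcp [0.5556 0.0205 0.0916] yaw_y -85.34 q7 -1.12 zaxis [ 0.003  0.    -1.   ] F [-0.   0.7  0. ] w 0.9831032634820182 shift [-103.    -0.5   81.3] az -0.08
dock xy [-60.2  -0.7]
```

>>> jog_arm(
  rows=[
    {"x":-25,"y":0,"z":0,"ax":0,"ay":0,"az":0,"fingers":50},
    {"x":-40,"y":0,"z":0,"ax":0,"ay":0,"az":0,"fingers":50},
    {"x":-30,"y":0,"z":0,"ax":0,"ay":0,"az":0,"fingers":50},
    {"x":-7,"y":0,"z":0,"ax":0,"ay":0,"az":0,"fingers":50},
    {"x":0,"y":0,"z":0,"ax":0,"ay":0,"az":0,"fingers":50},
    {"x":0,"y":0,"z":0,"ax":0,"ay":0,"az":0,"fingers":50},
    {"x":0,"y":0,"z":0,"ax":0,"ay":0,"az":0,"fingers":50},
    {"x":0,"y":0,"z":0,"ax":0,"ay":0,"az":0,"fingers":50},
  ],
)

```text
t: 18.8
eef_pos: [0.454, 0.0125, 0.0885]
tool_rot: [0.0, 0.999, 0.041, 0.0]
contact_force: [-0.0, -0.3, 0.2]
gripper_width: 0.585
grasp_force: 0.0
```

Run:
```python
from h import *
c=snap('wrist','wrist5.png'); rel(D(-162),-.005,94.74-180)
P=lambda x,y,z:np.r_[D(x,y),z]
print('fin top expected',proj(c,[P(-61-121,6,.046),P(-61-121,-6,.046),P(-61-70,-6,.046),P(-61-70,6,.046)]).round().tolist())
print('body rear top',proj(c,[P(-126,30,.042),P(-126,-30,.042),P(4,-30,.042),P(4,30,.042)]).round().tolist())
print('deck front',proj(c,[P(-112,65,.006),P(-112,-65,.006)]).round().tolist())
```

```text
t 18.85 tcp [0.4537 0.0125 0.0884] yaw_y -85.28 q7 -1.15 zaxis [ 0.    -0.001 -1.   ] F [ 1.4 -0.1 -0.7] w 0.58568914667688 shift [ 0.4 -0.3 93.4] az -0.02
dock xy [-162.4   -0.3]
fin top expected [[304.0, 282.0], [324.0, 282.0], [325.0, 198.0], [303.0, 198.0]]
body rear top [[261.0, 188.0], [367.0, 188.0], [375.0, -75.0], [252.0, -75.0]]
deck front [[214.0, 158.0], [414.0, 158.0]]
```

View pics/wrist5.png

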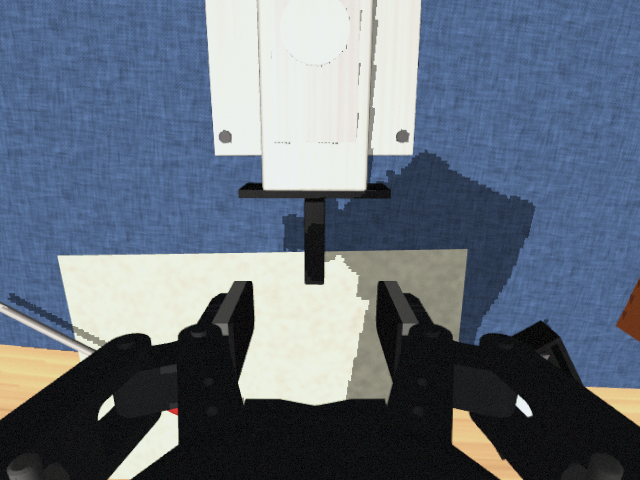

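The fin is at columns 304–325, rows 198–284, exactly as predicted, and the sled lies straight on the deck. I'll descend and grip the fin.

>>> jog_arm(
  rows=[
    {"x":0,"y":0,"z":25,"ax":0,"ay":0,"az":0,"fingers":50},
    {"x":0,"y":0,"z":35,"ax":0,"ay":0,"az":0,"fingers":50},
    {"x":0,"y":0,"z":25,"ax":0,"ay":0,"az":0,"fingers":50},
    {"x":0,"y":0,"z":6,"ax":0,"ay":0,"az":0,"fingers":50},
    {"x":0,"y":0,"z":0,"ax":0,"ay":0,"az":0,"fingers":0},
    {"x":0,"y":0,"z":0,"ax":0,"ay":0,"az":0,"fingers":0},
    {"x":0,"y":0,"z":0,"ax":0,"ay":0,"az":0,"fingers":0},
    {"x":0,"y":0,"z":0,"ax":0,"ay":0,"az":0,"fingers":0},
  ],
  force=40,
)

```text
t: 19.65
eef_pos: [0.4539, 0.0127, -0.0016]
tool_rot: [-0.0, 0.999, 0.041, 0.001]
contact_force: [-0.5, -1.0, 4.2]
gripper_width: 0.128
grasp_force: 43.8
```

>>> jog_arm(
  rows=[
    {"x":0,"y":0,"z":0,"ax":0,"ay":0,"az":0,"fingers":0},
    {"x":0,"y":0,"z":0,"ax":0,"ay":0,"az":0,"fingers":0},
    {"x":0,"y":0,"z":0,"ax":0,"ay":0,"az":0,"fingers":0},
    {"x":0,"y":0,"z":0,"ax":0,"ay":0,"az":0,"fingers":0},
    {"x":6,"y":0,"z":0,"ax":0,"ay":0,"az":0,"fingers":0},
    {"x":8,"y":0,"z":0,"ax":0,"ay":0,"az":0,"fingers":0},
    {"x":8,"y":0,"z":0,"ax":0,"ay":0,"az":0,"fingers":0},
    {"x":8,"y":0,"z":0,"ax":0,"ay":0,"az":0,"fingers":0},
  ],
)

```text
t: 20.45
eef_pos: [0.4832, 0.0152, -0.0016]
tool_rot: [-0.0, 0.999, 0.041, 0.0]
contact_force: [-3.1, 0.3, 11.6]
gripper_width: 0.127
grasp_force: 45.0
```

Run:
```python
from h import *
rel(D(-36),-.003,94.74-180)
```

```text
t 20.45 tcp [ 0.4832  0.0152 -0.0016] yaw_y -85.29 q7 -0.98 zaxis [ 0.001  0.001 -1.   ] F [-3.1  0.3 11.6] w 0.12734440446382153 shift [96.9 -0.1  1.4] az -0.03
dock xy [-132.9   -0. ]
```

The grip is good, but it presses down with 11 N. I'll ease up 1 mm and push on.

>>> jog_arm(
  rows=[
    {"x":4,"y":0,"z":-0.5,"ax":0,"ay":0,"az":0,"fingers":0},
    {"x":8,"y":0,"z":-0.5,"ax":0,"ay":0,"az":0,"fingers":0},
    {"x":8,"y":0,"z":0,"ax":0,"ay":0,"az":0,"fingers":0},
    {"x":8,"y":0,"z":0,"ax":0,"ay":0,"az":0,"fingers":0},
    {"x":8,"y":0,"z":0,"ax":0,"ay":0,"az":0,"fingers":0},
    {"x":8,"y":0,"z":0,"ax":0,"ay":0,"az":0,"fingers":0},
    {"x":6,"y":0,"z":0,"ax":0,"ay":0,"az":0,"fingers":0},
    {"x":0,"y":0,"z":0,"ax":0,"ay":0,"az":0,"fingers":0},
  ],
)

```text
t: 21.25
eef_pos: [0.5344, 0.0193, -0.0015]
tool_rot: [0.0, 0.999, 0.041, 0.001]
contact_force: [0.6, 0.3, 2.4]
gripper_width: 0.131
grasp_force: 43.6
```

Run:
```python
from h import *
rel(D(-36),-.003,94.74-180)
```

```text
t 21.25 tcp [ 0.5344  0.0193 -0.0015] yaw_y -85.26 q7 -1.0 zaxis [ 0.002 -0.    -1.   ] F [0.6 0.3 2.4] w 0.13082789749313561 shift [45.5 -0.1  1.6] az -0.0
dock xy [-81.5  -0.1]
```

>>> jog_arm(
  rows=[
    {"x":4,"y":0,"z":0,"ax":0,"ay":0,"az":0,"fingers":0},
    {"x":6,"y":0,"z":0,"ax":0,"ay":0,"az":0,"fingers":0},
    {"x":6,"y":0,"z":0,"ax":0,"ay":0,"az":0,"fingers":0},
    {"x":6,"y":0,"z":0,"ax":0,"ay":0,"az":0,"fingers":0},
    {"x":6,"y":0,"z":0,"ax":0,"ay":0,"az":0,"fingers":0},
    {"x":4,"y":0,"z":0,"ax":0,"ay":0,"az":0,"fingers":0},
    {"x":0,"y":0,"z":0,"ax":0,"ay":0,"az":0,"fingers":0},
    {"x":0,"y":0,"z":0,"ax":0,"ay":0,"az":0,"fingers":0},
  ],
)

```text
t: 22.05
eef_pos: [0.5651, 0.0218, -0.0015]
tool_rot: [0.0, 0.999, 0.041, 0.001]
contact_force: [0.6, -0.5, 2.4]
gripper_width: 0.129
grasp_force: 43.6
```

>>> jog_arm(
  rows=[
    {"x":2,"y":0,"z":0,"ax":0,"ay":0,"az":0,"fingers":0},
    {"x":2,"y":0,"z":0,"ax":0,"ay":0,"az":0,"fingers":0},
    {"x":2,"y":0,"z":0,"ax":0,"ay":0,"az":0,"fingers":0},
    {"x":2,"y":0,"z":0,"ax":0,"ay":0,"az":0,"fingers":0},
    {"x":0,"y":0,"z":0,"ax":0,"ay":0,"az":0,"fingers":0},
    {"x":0,"y":0,"z":0,"ax":0,"ay":0,"az":0,"fingers":0},
    {"x":0,"y":0,"z":0,"ax":0,"ay":0,"az":0,"fingers":0},
    {"x":0,"y":0,"z":0,"ax":0,"ay":0,"az":0,"fingers":0},
  ],
)

```text
t: 22.85
eef_pos: [0.5722, 0.0223, -0.0015]
tool_rot: [-0.0, 0.999, 0.041, -0.0]
contact_force: [-0.8, 0.8, 5.9]
gripper_width: 0.132
grasp_force: 44.0
```

Run:
```python
from h import *
rel(D(-36),-.003,94.74-180)
```

```text
t 22.85 tcp [ 0.5722  0.0223 -0.0015] yaw_y -85.3 q7 -1.02 zaxis [-0.  0. -1.] F [-0.8  0.8  5.9] w 0.13150376686558402 shift [ 7.6 -0.2  1.5] az -0.04
dock xy [-43.6  -0.2]
```

>>> jog_arm(
  rows=[
    {"x":1.5,"y":0,"z":0,"ax":0,"ay":0,"az":0,"fingers":0},
    {"x":1.5,"y":0,"z":0,"ax":0,"ay":0,"az":0,"fingers":0},
    {"x":1.5,"y":0,"z":0,"ax":0,"ay":0,"az":0,"fingers":0},
    {"x":1.5,"y":0,"z":0,"ax":0,"ay":0,"az":0,"fingers":0},
    {"x":0,"y":0,"z":0,"ax":0,"ay":0,"az":0,"fingers":0},
    {"x":0,"y":0,"z":0,"ax":0,"ay":0,"az":0,"fingers":0},
    {"x":0,"y":0,"z":0,"ax":0,"ay":0,"az":0,"fingers":0},
    {"x":0,"y":0,"z":0,"ax":0,"ay":0,"az":0,"fingers":0},
  ],
)

```text
t: 23.65
eef_pos: [0.576, 0.0224, -0.0015]
tool_rot: [-0.0, 0.999, 0.041, -0.002]
contact_force: [-8.1, -0.9, 12.5]
gripper_width: 0.132
grasp_force: 45.1
```

>>> jog_arm(
  rows=[
    {"x":1,"y":0,"z":0,"ax":0,"ay":0,"az":0,"fingers":0},
    {"x":1,"y":0,"z":0,"ax":0,"ay":0,"az":0,"fingers":0},
    {"x":1,"y":0,"z":0,"ax":0,"ay":0,"az":0,"fingers":0},
    {"x":0,"y":0,"z":0,"ax":0,"ay":0,"az":0,"fingers":0},
    {"x":0,"y":0,"z":0,"ax":0,"ay":0,"az":0,"fingers":0},
    {"x":0,"y":0,"z":0,"ax":0,"ay":0,"az":0,"fingers":0},
    {"x":0,"y":0,"z":0,"ax":0,"ay":0,"az":0,"fingers":0},
    {"x":0,"y":0,"z":0,"ax":0,"ay":0,"az":0,"fingers":0},
  ],
)

```text
t: 24.45
eef_pos: [0.5789, 0.0227, -0.0015]
tool_rot: [-0.0, 0.999, 0.041, -0.002]
contact_force: [-7.7, -1.7, 12.5]
gripper_width: 0.133
grasp_force: 45.2
```

That is the connector resistance, about 8 N. I'll continue to the solid stop.

>>> jog_arm(
  rows=[
    {"x":1,"y":0,"z":0,"ax":0,"ay":0,"az":0,"fingers":0},
    {"x":1,"y":0,"z":0,"ax":0,"ay":0,"az":0,"fingers":0},
    {"x":1,"y":0,"z":0,"ax":0,"ay":0,"az":0,"fingers":0},
    {"x":0,"y":0,"z":0,"ax":0,"ay":0,"az":0,"fingers":0},
    {"x":0,"y":0,"z":0,"ax":0,"ay":0,"az":0,"fingers":0},
    {"x":0,"y":0,"z":0,"ax":0,"ay":0,"az":0,"fingers":0},
    {"x":0,"y":0,"z":0,"ax":0,"ay":0,"az":0,"fingers":0},
    {"x":0,"y":0,"z":0,"ax":0,"ay":0,"az":0,"fingers":0},
  ],
)

```text
t: 25.25
eef_pos: [0.5819, 0.0229, -0.0015]
tool_rot: [-0.0, 0.999, 0.041, -0.002]
contact_force: [-8.6, -0.4, 12.3]
gripper_width: 0.126
grasp_force: 45.1
```

>>> jog_arm(
  rows=[
    {"x":0.5,"y":0,"z":0,"ax":0,"ay":0,"az":0,"fingers":0},
    {"x":0.5,"y":0,"z":0,"ax":0,"ay":0,"az":0,"fingers":0},
    {"x":0,"y":0,"z":0,"ax":0,"ay":0,"az":0,"fingers":0},
    {"x":0,"y":0,"z":0,"ax":0,"ay":0,"az":0,"fingers":0},
    {"x":0,"y":0,"z":0,"ax":0,"ay":0,"az":0,"fingers":0},
    {"x":0,"y":0,"z":0,"ax":0,"ay":0,"az":0,"fingers":0},
    {"x":0,"y":0,"z":0,"ax":0,"ay":0,"az":0,"fingers":0},
    {"x":0,"y":0,"z":0,"ax":0,"ay":0,"az":0,"fingers":0},
  ],
)

```text
t: 26.05
eef_pos: [0.5823, 0.0229, -0.0015]
tool_rot: [-0.0, 0.999, 0.041, -0.003]
contact_force: [-9.8, -0.4, 15.0]
gripper_width: 0.129
grasp_force: 45.4
```

>>> jog_arm(
  rows=[
    {"x":0.5,"y":0,"z":0,"ax":0,"ay":0,"az":0,"fingers":0},
    {"x":0.5,"y":0,"z":0,"ax":0,"ay":0,"az":0,"fingers":0},
    {"x":0.5,"y":0,"z":0,"ax":0,"ay":0,"az":0,"fingers":0},
    {"x":0,"y":0,"z":0,"ax":0,"ay":0,"az":0,"fingers":0},
    {"x":0,"y":0,"z":0,"ax":0,"ay":0,"az":0,"fingers":0},
    {"x":0,"y":0,"z":0,"ax":0,"ay":0,"az":0,"fingers":0},
    {"x":0,"y":0,"z":0,"ax":0,"ay":0,"az":0,"fingers":0},
    {"x":0,"y":0,"z":0,"ax":0,"ay":0,"az":0,"fingers":0},
  ],
)

```text
t: 26.85
eef_pos: [0.5823, 0.023, -0.0015]
tool_rot: [-0.001, 0.999, 0.041, -0.004]
contact_force: [-13.9, -1.1, 19.9]
gripper_width: 0.134
grasp_force: 46.1
```

>>> jog_arm(
  rows=[
    {"x":0.5,"y":0,"z":0,"ax":0,"ay":0,"az":0,"fingers":0},
    {"x":0.5,"y":0,"z":0,"ax":0,"ay":0,"az":0,"fingers":0},
    {"x":0,"y":0,"z":0,"ax":0,"ay":0,"az":0,"fingers":0},
    {"x":0,"y":0,"z":0,"ax":0,"ay":0,"az":0,"fingers":0},
    {"x":0,"y":0,"z":0,"ax":0,"ay":0,"az":0,"fingers":0},
    {"x":0,"y":0,"z":0,"ax":0,"ay":0,"az":0,"fingers":0},
    {"x":0,"y":0,"z":0,"ax":0,"ay":0,"az":0,"fingers":0},
    {"x":0,"y":0,"z":0,"ax":0,"ay":0,"az":0,"fingers":0},
  ],
)

```text
t: 27.65
eef_pos: [0.5824, 0.0229, -0.0016]
tool_rot: [-0.001, 0.999, 0.041, -0.005]
contact_force: [-16.1, 0.0, 21.5]
gripper_width: 0.128
grasp_force: 46.5
```

It has stopped solidly: there was no advance over the last 2.5 mm of command, and the force is 16 N. I'll release and rise straight up.

>>> jog_arm(
  rows=[
    {"x":0,"y":0,"z":0,"ax":0,"ay":0,"az":0,"fingers":50},
    {"x":0,"y":0,"z":0,"ax":0,"ay":0,"az":0,"fingers":50},
    {"x":0,"y":0,"z":0,"ax":0,"ay":0,"az":0,"fingers":50},
    {"x":-2,"y":0,"z":-10,"ax":0,"ay":0,"az":0,"fingers":50},
    {"x":0,"y":0,"z":-25,"ax":0,"ay":0,"az":0,"fingers":50},
    {"x":0,"y":0,"z":-35,"ax":0,"ay":0,"az":0,"fingers":50},
    {"x":0,"y":0,"z":-20,"ax":0,"ay":0,"az":0,"fingers":50},
    {"x":0,"y":0,"z":0,"ax":0,"ay":0,"az":0,"fingers":50},
  ],
)

```text
t: 28.45
eef_pos: [0.5881, 0.0234, 0.0917]
tool_rot: [-0.0, 0.999, 0.041, 0.003]
contact_force: [0.7, 0.9, -0.2]
gripper_width: 0.587
grasp_force: 0.0
```

>>> jog_arm(
  rows=[
    {"x":-30,"y":0,"z":0,"ax":0,"ay":0,"az":0,"fingers":50},
    {"x":-40,"y":0,"z":0,"ax":0,"ay":0,"az":0,"fingers":50},
    {"x":-30,"y":0,"z":0,"ax":0,"ay":0,"az":0,"fingers":50},
    {"x":0,"y":0,"z":0,"ax":0,"ay":0,"az":0,"fingers":50},
    {"x":0,"y":0,"z":0,"ax":0,"ay":0,"az":0,"fingers":50},
    {"x":0,"y":0,"z":0,"ax":0,"ay":0,"az":0,"fingers":50},
    {"x":0,"y":0,"z":0,"ax":0,"ay":0,"az":0,"fingers":50},
    {"x":0,"y":0,"z":0,"ax":0,"ay":0,"az":0,"fingers":50},
  ],
)

```text
t: 29.25
eef_pos: [0.487, 0.0153, 0.0884]
tool_rot: [0.0, 0.999, 0.041, 0.0]
contact_force: [-0.1, -0.2, -0.6]
gripper_width: 0.586
grasp_force: 0.0
```

Run:
```python
from h import *
c=snap('wrist','wrist6.png'); rel(D(-36),.09,94.74-180)
P=lambda x,y,z:np.r_[D(x,y),z]
g=cv2.cvtColor(c['pixels'],cv2.COLOR_RGB2GRAY).astype(int)
# rectified profile in dock frame: along x at y=0 (fin top, z=46) and at y=+-22 (faceplate top z=39)
for y,z in ((0,.046),(20,.039),(-20,.039),(37,.039),(-37,.039)):
    xs=np.arange(-70,16,2 if y==0 else 1.) if y==0 else np.arange(-14,10,1.)
    u=proj(c,[P(x,y,z) for x in xs]).round().astype(int)
    print(y,[(int(x),int(g[v,w])) for x,(w,v) in zip(xs,u) if 0<=v<480 and 0<=w<640])
print([ (y,int(g[tuple(proj(c,[P(-40,y,.046)])[0].round().astype(int)[::-1])])) for y in range(-12,13)])
```

```text
t 29.3 tcp [0.4869 0.0153 0.0883] yaw_y -85.28 q7 -1.13 zaxis [ 0. -0. -1.] F [0.3 0.4 0.3] w 0.5886655045926339 shift [93.2 -0.3 -1.7] az -0.02
dock xy [-129.2   -0.2]
0 [(-70, 239), (-68, 237), (-66, 237), (-64, 237), (-62, 237), (-60, 237), (-58, 237), (-56, 100), (-54, 43), (-52, 46), (-50, 42), (-48, 50), (-46, 46), (-44, 47), (-42, 51), (-40, 48), (-38, 50), (-36, 51), (-34, 50), (-32, 47), (-30, 48), (-28, 48), (-26, 44), (-24, 48), (-22, 49), (-20, 45), (-18, 42), (-16, 48), (-14, 41), (-12, 51), (-10, 42), (-8, 46), (-6, 44), (-4, 45), (-2, 68), (0, 185), (2, 239)]
20 [(-14, 237), (-13, 237), (-12, 173), (-11, 12), (-10, 3), (-9, 4), (-8, 11), (-7, 7), (-6, 8), (-5, 31), (-4, 49), (-3, 48), (-2, 44), (-1, 48), (0, 66), (1, 98), (2, 197), (3, 234), (4, 242)]
-20 [(-14, 236), (-13, 238), (-12, 77), (-11, 3), (-10, 9), (-9, 3), (-8, 12), (-7, 10), (-6, 11), (-5, 27), (-4, 41), (-3, 41), (-2, 41), (-1, 45), (0, 70), (1, 82), (2, 185), (3, 223), (4, 238)]
37 [(-14, 237), (-13, 238), (-12, 239), (-11, 2), (-10, 12), (-9, 9), (-8, 9), (-7, 12), (-6, 15), (-5, 37), (-4, 49), (-3, 46), (-2, 45), (-1, 45), (0, 36), (1, 45), (2, 45), (3, 44), (4, 44)]
-37 [(-14, 236), (-13, 235), (-12, 236), (-11, 17), (-10, 12), (-9, 16), (-8, 18), (-7, 11), (-6, 11), (-5, 33), (-4, 37), (-3, 37), (-2, 39), (-1, 42), (0, 46), (1, 57), (2, 56), (3, 57), (4, 57)]
[(-12, 139), (-11, 135), (-10, 132), (-9, 130), (-8, 132), (-7, 115), (-6, 40), (-5, 46), (-4, 47), (-3, 47), (-2, 45), (-1, 49), (0, 48), (1, 53), (2, 48), (3, 51), (4, 43), (5, 172), (6, 237), (7, 237), (8, 234), (9, 236), (10, 238), (11, 237), (12, 236)]
```

The fin end measures x = -56 mm and the faceplate -5 to 0 mm, centred within 1 mm and straight. The sled is home, so I'll hand in.

```bash
python3 -c "
from station import bot
print(bot.hand_in())"
```

```text
the job is handed in; nothing more can be done
None
```

The job is handed in at about 29 s: the guard was last seen open on its stop, and the sled is turned round and fully home against the posts by my final measurement. I touched neither the screwdriver nor the fan. The hand-in gave no verdict.

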